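# Dispense an ear-tip capsule into the dish at the stethoscope loan counter

### The arm

A 6-joint arm with a two-finger parallel gripper is mounted at the origin on the work surface. World frame = base frame: x ahead of the robot, y to its left, z up, the work surface at z = 0. Lengths are in m, angles in rad, forces in N, time in s.
With the tool pointing down it reaches from about 0.4 to 0.825 m from the base axis. Payload 7 kg.
Tool frame: the origin (TCP) lies at the very end of the fingers, on their centre line; the grasp point (between the pads) lies 19 mm behind it; z points along the fingers, x is the direction in which the jaws open and shut, and the axes are right-handed (so a half turn about z gives the same grasp; the last joint's range is limited). The gripper opens to 88 mm and grips with 3 to 60 N. Pads are 19 mm wide; open, the fingers measure 130 mm over their backs; the gripper's body (78 mm by 193 mm) begins 47 mm behind the grasp point.
Start: joints at [-0.928, 0.359, 0.012, 0, -1.224, -0.288], TCP at [0.234, -0.633, 0.202] pointing down, gripper open.
Joint ranges: [-3.07, 3.07], [-1.43, 2.12], [-1.02, 1.25], [-3.03, 1.67], [-3.05, -0], [-3.03, 3.03]. Speed limits (rad/s): [2.39, 2.39, 3.01, 3.14, 3.14, 3.14].

### API

Orientations are given as [roll, pitch, yaw] about the fixed x, y, z axes, in that order (R = Rz(yaw) Ry(pitch) Rx(roll)).
In Python, from station import telemetry, grab_frame, arm, regions_of, pinpoint gives the robot as it stands. The module is installed in compiled form; this text tells all that it offers.
- The arm moves only by the shell command python3 -m inch 'ROWS' [FORCE]. ROWS is text: rows parted by semicolons, each of 7 numbers parted by spaces: the opening, from 0 (shut) to 1 (fully open), then the shift along the world's x, y, z in cm, then the turn, a rotation vector about the world's x, y, z in degrees. A call has 1 to 12 rows; each row is the pose to reach, as a shift and turn from the pose measured when the call began; what a row does not reach only later rows make up. A row lasts 1/8 s, in which the tool goes at most 62.5 mm and 10.7 degrees, less where a joint would pass 70% of its speed; a pose out of reach is approached as far as the arm can. A call with a gripper value outside its range is refused whole. The fingers move at their own pace and stop on an object; FORCE is the grip in N (left out, the last holds). Time passes only in rows, so rows that repeat a pose let the fingers close. It gives the time, the measured TCP pose, the force and the opening at its end, in the units of the state.
- telemetry.get_state(): the state, without advancing time (a new reading comes with each control period).
- grab_frame(name): name is "scene" or "top" or "wrist"; returns a dict with "pixels" (480x640x3 uint8, red, green, blue), "fx", "fy", "cx", "cy" (pixels), "R" (3x3) and "t" (3): a world point X has camera coordinates R X + t. Camera axes: x right, y down, z forward; pixel columns grow to the right and rows downward; lengths in m; the calibration is good to about 2 mm. A picture is of the moment at which its call begins. There is no depth.
- arm.job_done(): hands the job in, once; it reports no verdict.
Trained networks look in the newest picture that a camera, given by its name, has taken for a name from the list of things; names that differ only in an ending like _2 or _b are one class to them, and where a whole thing is asked for, a point or a joint stands for the part that bears it (a point fixed in the world has none). Each returns a list of dicts, best first, with "p" (0 to 1); they miss things now and then, are a little off and sometimes report something else, mostly with a low value. They report only what shows in the picture. A call takes as long as a camera call.
- regions_of(camera, name): "pixels" (480x640 bool, what is visible of it) and "bbox" ([left, top, right, bottom] in pixels, round what is visible of it).
- pinpoint(camera, name): "location" ([column, row] in pixels: a listed point, or the origin of a listed thing).
The state is a dict: "t": time; "q": joint angles; "qd": joint speeds; "joint_efforts": joint torques, N m; "eef_pos": TCP position; "ee_rot": TCP orientation; "force": force on the tool from outside, world axes, zero at the start; "moment": the same for the moment, N m; "width": finger opening in m.
Only numpy, scipy, OpenCV 4.12 (cv2) and the standard library are available. Lean on these libraries where they do the work, as an engineer would, in place of code of your own. Each camera call takes 0.05 s, during which the arm holds its last target. There are 200 camera calls.

### The job

Set the white ceramic dish upright in the middle of the dispenser's round black mat and let go of it, then press the red plunger down through its soft first stop, firmly but without forcing, to the stiffer second stop so that the waiting ear-tip capsule rolls down the chute into the dish, and let the plunger come all the way back up. Work the capsule only by the plunger, do not touch it, and leave the other things in the slide tray where they are.

Things in the scene. Friction and masses are not known exactly. Their poses are not given: they have to be found in the camera images.
- dish_center (a point): bone-white open ceramic dish, round, almost straight-sided: outer diameter 60 mm at the foot, 64 mm at the rim, 36 mm high, wall 4 mm, about 130 g. This point is on its axis, 18 mm above its underside; its z axis points out of the mouth. It starts standing in the robot-side half of the slide tray; grasp it across its outside from above.
- tray: fixed wooden slide tray, 280 mm (its x) by 270 mm (its y), floor 7 mm thick, rim 16 mm high; at its far (+x) end a white hood 90 mm deep, 300 wide, 55 high. Origin at the centre of the tray's underside, on the counter. It may stand left or right, turned a little.
- dispenser: fixed ear-tip dispenser, left or right, turned a little; white base 255 x 130 x 8 mm. Origin on the counter, x axis from mat to plunger, z up. Blue housing 70 x 90 mm, centred at x = +65 mm, 150 mm high, red plunger on top. An open aluminium chute 34 mm wide slopes 25 degrees down from it to a lip at x = -50 mm, 80 mm above the counter (side walls 10 mm higher).
- mat_center (a point): centre of the top of the round black rubber mat (76 mm diameter, 11 mm above the counter) on the dispenser's base in front of the chute's lip, at the dispenser's x = -97 mm. Axes as the dispenser's. The dish belongs with its centre over this point.
- plunger_top (a point): centre of the flat top of the red plunger cap (48 mm diameter, 12 mm thick); 198 mm above the counter when up; moves with the plunger. Press it straight down, for instance with closed fingertips. More than 25 N on it is forcing it. The capsule is let go about 7 mm past the first stop, at about 15 N; the second stop is solid and reached at about 16 to 17 N.
- plunger (a joint): how far the plunger is pressed: 0 = fully up, grows downwards (m). A light spring (2 to 4 N) resists down to the first stop, which lies 6 to 20 mm down, different every time. There the push jumps to about 8 N, then grows about 1.1 N per mm over another 8 mm to the second stop. It springs back up when released.
- capsule_center (a point): centre of the yellow ball-shaped ear-tip capsule, 24 mm diameter, 12 g, waiting in the chute behind the brass gate until the plunger is pressed near its second stop; it then rolls into a dish on the mat within about half a second.
- chestpiece: nickel-plated stethoscope chestpiece, 44 mm disc, 26 mm high, in the far half of the slide tray; leave alone. Origin at the centre of its underside.
- paperweight: dark cast-iron paperweight, 56 mm diameter, 45 mm high, in the far half of the slide tray; leave alone. Origin at the centre of its underside.
- pill_bottle: green glass pill bottle, 40 mm diameter, 65 mm high, in the far half of the slide tray; leave alone. Origin at the centre of its underside.

How it is judged:
On the way, in this order (a step that is already met when the one before it is completed fails the run):
1. the dish stands upright in the middle of the mat, let go, with the capsule still waiting in the chute (horizontal distance between dish_center and mat_center below 0.012 m and z of dish_center in the frame of mat_center below 0.023 m and angle between dish_center's own z axis and vertical below 0.1 rad and contact force between the fingers and dish below 0.3 N and linear speed of dish below 0.02 m/s and z of capsule_center in the frame of dispenser above 0.1 m), for 0.2 s.
2. the plunger is pressed through to near its second stop, so that the capsule is let go and lies in the dish (z of capsule_center in the frame of dish_center between -0.02 and 0.01 m and horizontal distance between capsule_center and dish_center below 0.026 m), for 0.2 s.
At the end, for the whole second after the job is handed in: The dish stands upright on the mat with its centre within 12 mm of the mat's centre, the capsule lies at rest inside it, the plunger is back up (within 2 mm), and the other things have not been moved (all of step 2 and horizontal distance between dish_center and mat_center below 0.012 m and z of dish_center in the frame of mat_center below 0.023 m and angle between dish_center's own z axis and vertical below 0.1 rad and value of joint plunger below 0.002 m and linear speed of capsule below 0.03 m/s and linear speed of dish below 0.02 m/s); the robot touches nothing.
It fails at once if the plunger is forced: more than 25 N on it (contact force between any of the fingers, the arm and plunger above 25 N).
It fails at once if the capsule is touched by the robot (contact force between any of the fingers, the arm and capsule above 0.2 N).
It fails at once if the dish is tipped by more than 30 degrees (angle between dish_center's own z axis and vertical above 0.52 rad).
It fails at once if another thing in the tray is moved by more than 15 mm (distance of any of chestpiece, paperweight, pill_bottle from where it was at the start of the episode above 0.015 m).
It also fails if it takes over 72 s, if anything falls off the work surface, if the arm or the gripper's body presses on something with over 40 N, if the wrist force passes 120 N, or if a joint passes its speed limit or range.

## Working session

There is one attempt and no reset: what is moved stays moved. The work goes in short steps, Python scripts to look and compute and a shell command to move; the robot and the scene stay as the last step left them, time stands still between calls to the robot, and variables do not carry over. Pictures are saved under pics/ and viewed, about 8 in all and at most 12, crops included, and the job is handed in when it is done.

```bash
mkdir -p pics
cat > h.py <<'E'
import numpy as np, cv2
from station import telemetry, grab_frame, arm, regions_of, pinpoint
def ray(f,uv):
    d=np.array([(uv[0]-f["cx"])/f["fx"],(uv[1]-f["cy"])/f["fy"],1.]); R=np.array(f["R"]); 
    return -R.T@np.array(f["t"]), R.T@d
def onz(f,uv,z):
    c,d=ray(f,uv); return c+d*(z-c[2])/d[2]
def save(f,n): cv2.imwrite("pics/"+n,f["pixels"][:,:,::-1])
def tri(obs):
    A=np.zeros((3,3));b=np.zeros(3)
    for f,uv in obs:
        c,d=ray(f,uv); d=d/np.linalg.norm(d); P=np.eye(3)-np.outer(d,d); A+=P;b+=P@c
    return np.linalg.solve(A,b)
E
python3 - <<'E'
from h import *
F={c:grab_frame(c) for c in("top","scene")}
cv2.imwrite("pics/a.png",cv2.resize(np.hstack([F["top"]["pixels"],F["scene"]["pixels"]])[:,:,::-1],(800,300)))
save(F["top"],"top.png")
for n in["dish_center","mat_center","plunger_top","capsule_center","dispenser","tray","chestpiece","paperweight","pill_bottle"]:
    o=[]
    for c in F:
        r=pinpoint(c,n)
        print(n,c,[(np.round(x["location"],1).tolist(),round(x["p"],2)) for x in r[:2]])
        if r:o.append((F[c],r[0]["location"]))
    if len(o)==2: print("   tri",tri(o).round(4))
    z={"dish_center":.025,"mat_center":.011,"plunger_top":.198}.get(n,0.007)
    for f,uv in o: print("   z",onz(f,uv,z).round(4))
s=telemetry.get_state();print(s)
E
```

```text
dish_center top [([214.7, 278.0], 0.62)]
dish_center scene [([372.7, 248.3], 0.6)]
   tri [0.4843 0.165  0.0215]
   z [0.4845 0.1648 0.025 ]
   z [0.4885 0.1631 0.025 ]
mat_center top []
mat_center scene [([230.0, 256.1], 0.59)]
   z [ 0.4461 -0.1606  0.011 ]
plunger_top top [([432.5, 203.2], 0.92)]
plunger_top scene [([382.4, 266.1], 0.74), ([215.4, 233.2], 0.56)]
   tri [ 0.6718 -0.0426  0.22  ]
   z [ 0.6029 -0.1786  0.198 ]
   z [0.7431 0.0849 0.198 ]
capsule_center top [([418.4, 239.5], 0.69)]
capsule_center scene []
   z [ 0.5548 -0.1944  0.007 ]
dispenser top [([405.9, 251.6], 0.7)]
dispenser scene [([229.3, 289.6], 0.62)]
   tri [ 0.5335 -0.1717 -0.0095]
   z [ 0.533 -0.172  0.007]
   z [ 0.5522 -0.1683  0.007 ]
tray top [([208.5, 246.3], 0.82)]
tray scene [([383.1, 267.6], 0.8)]
   tri [0.5391 0.1764 0.0079]
   z [0.5398 0.179  0.007 ]
   z [0.5379 0.1743 0.007 ]
chestpiece top [([163.4, 202.7], 0.68)]
chestpiece scene [([428.5, 284.8], 0.85)]
   tri [0.6146 0.2544 0.0129]
   z [0.6164 0.2594 0.007 ]
   z [0.6085 0.2539 0.007 ]
paperweight top [([212.4, 202.2], 0.84)]
paperw
[... 258 characters left out ...]
]
   z [0.6144 0.0979 0.007 ]
   z [0.6161 0.0986 0.007 ]
{'t': 1.0, 'q': array([-9.27907532e-01,  3.58616623e-01,  1.19198145e-02,  2.24136683e-05,
       -1.22413123e+00, -2.88103792e-01]), 'qd': array([-0.0004023 , -0.00024879,  0.00117381,  0.00136455,  0.00112827,
        0.00236467]), 'joint_efforts': array([ 2.08572678e-04, -5.82388651e+01,  2.93303758e+01,  7.00262278e+00,
        1.23585094e-02, -2.50332312e-05]), 'eef_pos': array([ 0.23445791, -0.63295173,  0.20206317]), 'ee_rot': array([-3.14156343e+00, -2.44111650e-05,  1.92558894e+00]), 'force': array([-0.36978769,  0.22508012, -0.76408474]), 'moment': array([ 0.0073753 , -0.00932177, -0.02028841]), 'width': 0.08765889951190746}
```

View pics/a.png

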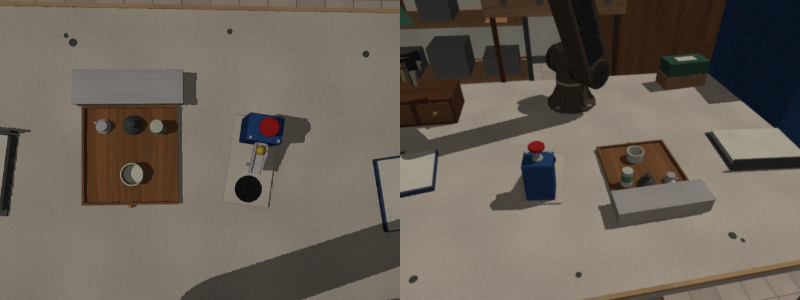

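The picture (top view left, scene right) shows the tray on the robot's left with the dish at top px (212,279). The dispenser is on the right, with the plunger at (432,203) and the mat at about (397,301). Next I'll measure the mat and the dish rim.

Run:
```python
from h import *
f=grab_frame("top");im=f["pixels"]
g=im.max(2); m=np.zeros_like(g); m[270:330,365:430]=(g[270:330,365:430]<50)
n,l,s,c=cv2.connectedComponentsWithStats(m);i=1+np.argmax(s[1:,4]);print("mat",s[i],c[i])
mat=onz(f,c[i],.011);print(mat.round(4))
for n_,z in(("plunger_top",.198),("dish_center",.043)):
    r=regions_of("top",n_)
    for x in r[:1]:
        ys,xs=np.nonzero(x["pixels"]);print(n_,x["p"],x["bbox"],xs.mean(),ys.mean(),onz(f,(xs.mean(),ys.mean()),z).round(4))
        cs,_=cv2.findContours(x["pixels"].astype(np.uint8),0,1);print(cv2.minEnclosingCircle(max(cs,key=len)))
hsv=cv2.cvtColor(im,cv2.COLOR_RGB2HSV)
red=((hsv[...,0]<8)|(hsv[...,0]>172))&(hsv[...,1]>180)&(hsv[...,2]>90)
red[:,:380]=0;red[:,480:]=0
n,l,s,c=cv2.connectedComponentsWithStats(red.astype(np.uint8));i=1+np.argmax(s[1:,4]);print("red",s[i],c[i]);p=onz(f,c[i],.198);print(p.round(4))
d=p-mat;print(np.hypot(d[0],d[1]),np.degrees(np.arctan2(d[1],d[0])))
print("cam",(-np.array(f["R"]).T@f["t"]).round(3),f["fx"])
cv2.imwrite("pics/b.png",np.hstack([cv2.resize(im[y:y+75,x:x+75],(400,400),interpolation=2) for x,y in((178,242),(360,265))])[:,:,::-1])
```

```text
mat [ 376  281   43   43 1405] [396.79288256 301.75373665]
[ 0.4438 -0.1553  0.011 ]
plunger_top 0.88 [414.4, 186.9, 449.9, 217.5] 430.6485819975339 202.63501849568433 [ 0.6037 -0.1759  0.198 ]
((430.5, 202.5), 16.324926376342773)
dish_center 0.63 [195.3, 259.8, 230.1, 297.5] 210.28032345013477 278.19856244384545 [0.4847 0.1698 0.043 ]
((210.2857208251953, 278.3571472167969), 19.214914321899414)
red [416 188  31  30 730] [430.50547945 202.54931507]
[ 0.6038 -0.1756  0.198 ]
0.16127981507411293 -7.262525708776375
cam [0.522 0.015 1.099] 613.948341710433
```

View pics/b.png

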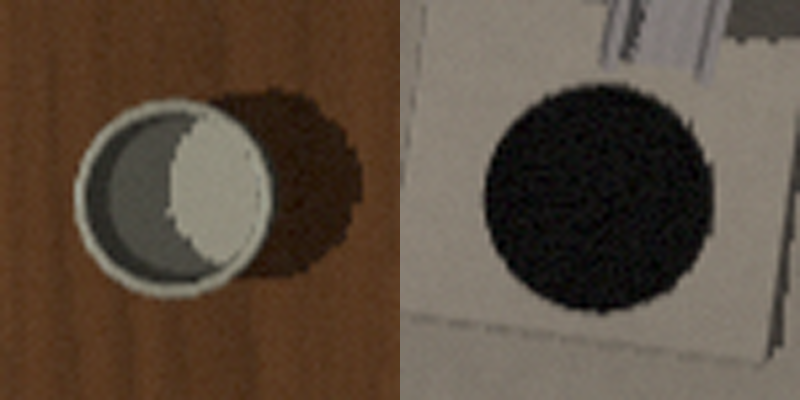

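The dish rim centre sits at crop (174,198), which is about (0.483, 0.169) in the world. The mat is at (0.444, -0.155), and the dispenser's yaw is about -7.3°. I'll go above the dish with the jaws along the dispenser's y.

```bash
python3 -m inch '1 5 20 5 0 0 -14;1 12 40 6 0 0 -27.6;1 12 40 6 0 0 -27.6;1 12 40 6 0 0 -27.6;1 25 80.2 0 0 0 -27.6;1 25 80.2 0 0 0 -27.6;1 25 80.2 0 0 0 -27.6;1 25 80.2 0 0 0 -27.6;1 25 80.2 0 0 0 -27.6;1 25 80.2 0 0 0 -27.6;1 25 80.2 0 0 0 -27.6;1 25 80.2 0 0 0 -27.6'
python3 -m inch '1 0 0 0 0 0 0;1 0 0 0 0 0 0'
```

```text
t: 2.65
eef_pos: [0.4556, 0.0798, 0.2087]
ee_rot: [3.14, -0.001, 1.445]
force: [1.4, 0.3, 0.4]
width: 0.0873
t: 2.9
eef_pos: [0.4553, 0.0799, 0.2086]
ee_rot: [3.141, -0.0, 1.446]
force: [-0.2, -0.4, 0.0]
width: 0.0878
```

```bash
python3 -m inch '1 2.8 8.9 -5 0 0 0;1 2.8 8.9 -5 0 0 0;1 2.8 8.9 -5 0 0 0;1 2.8 8.9 -5 0 0 0'
python3 - <<'E'
from h import *
f=grab_frame("wrist");save(f,"w1.png")
r=pinpoint("wrist","dish_center");print(r[:2])
if r: print(onz(f,r[0]["location"],.025).round(4))
r=regions_of("wrist","dish_center")
if r:
    x=r[0];ys,xs=np.nonzero(x["pixels"]);print(x["p"],x["bbox"])
    cs,_=cv2.findContours(x["pixels"].astype(np.uint8),0,1);c=max(cs,key=len)
    P=np.array([onz(f,q[0],.043)[:2] for q in c],np.float32);print(cv2.minEnclosingCircle(P), cv2.fitEllipse(P))
s=telemetry.get_state();print(s["t"],s["eef_pos"])
E
```

```text
t: 3.4
eef_pos: [0.4832, 0.1677, 0.1589]
ee_rot: [3.141, -0.0, 1.445]
force: [-0.9, -0.6, 0.5]
width: 0.0876
[{'location': [318.0, 224.5], 'p': 0.66}]
[0.4847 0.1689 0.025 ]
0.9 [281.3, 184.7, 367.8, 267.1]
((0.4832806885242462, 0.17215117812156677), 0.0325998030602932) ((0.48366108536720276, 0.1722281575202942), (0.06163552775979042, 0.0638737604022026), 88.09302520751953)
3.55 [0.48346949 0.16794093 0.15946784]
```

View pics/w1.png

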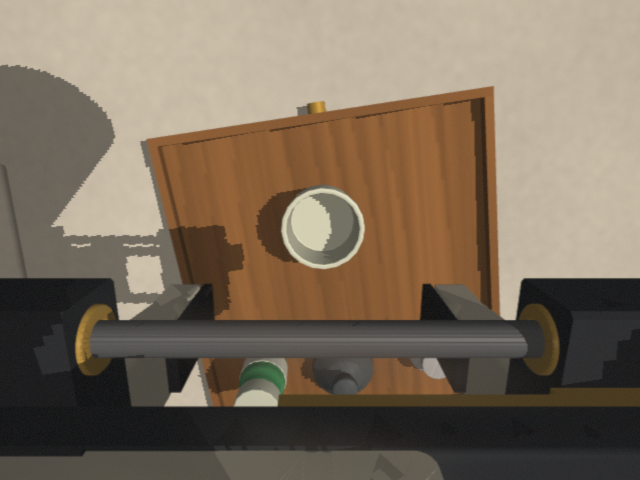

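The wrist view shows the dish at px (323,227), centred between the open fingers, at about (0.4835, 0.170). Descending to grasp.

```bash
python3 -m inch '1 0 0.2 -5 0 0 0;1 0 0.2 -10 0 0 0;1 0 0.2 -12.5 0 0 0;1 0 0.2 -14.3 0 0 0;1 0 0.2 -14.3 0 0 0;0.3 0 0.2 -14.3 0 0 0;0.3 0 0.2 -14.3 0 0 0;0.3 0 0.2 -14.3 0 0 0;0.3 0 0.2 -14.3 0 0 0;0.3 0 0.2 -14.3 0 0 0' 20
```

```text
t: 4.8
eef_pos: [0.484, 0.1703, 0.0172]
ee_rot: [3.139, -0.002, 1.445]
force: [-0.7, 0.8, 6.4]
width: 0.0611
```

```bash
python3 -m inch '0.3 0 0 0.2 0 0 0;0.3 0 0 3 0 0 0;0.3 0 0 6 0 0 0;0.3 0 0 10 0 0 0;0.3 0 0 12 0 0 0;0.3 0 0 12 0 0 0'
python3 - <<'E'
from h import *
f=grab_frame("wrist");save(f,"w2.png");s=telemetry.get_state();print(s["t"],s["eef_pos"],s["width"],s["force"])
E
```

```text
t: 5.55
eef_pos: [0.4845, 0.1709, 0.1384]
ee_rot: [3.137, -0.004, 1.445]
force: [0.7, 0.1, -1.4]
width: 0.0607
5.6 [0.48375362 0.17038512 0.13711018] 0.06092025226750417 [ 0.93138602 -0.26568199 -2.43515707]
```

View pics/w2.png

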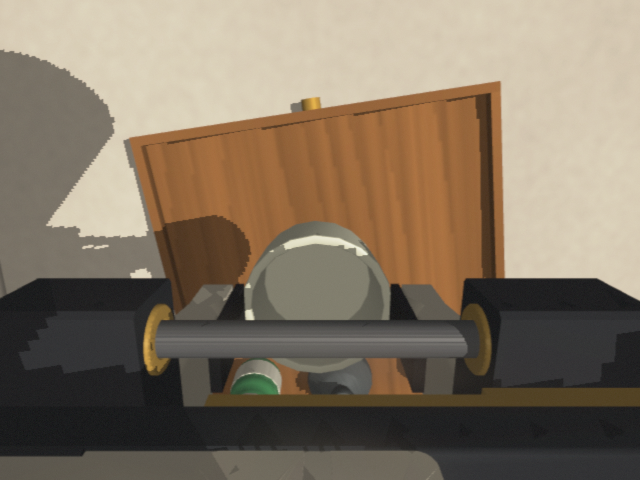

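The dish hangs between the fingers with its rim at about px (246..392, 236..370). I'll check for tilt or offset by projecting the expected rim.

Run:
```python
from h import *
f=grab_frame("wrist");s=telemetry.get_state();e=s["eef_pos"];print(s["t"],e)
a=np.linspace(0,2*np.pi,73)
for h,r in((.0258,.032),(.0258,.028),(-.0102,.030)):
    X=e+np.c_[r*np.cos(a),r*np.sin(a),0*a+h]
    p=X@np.array(f["R"]).T+f["t"];u=np.c_[f["fx"]*p[:,0]/p[:,2]+f["cx"],f["fy"]*p[:,1]/p[:,2]+f["cy"]]
    print(h,r,u.min(0).round(1),u.max(0).round(1))
for n in ("dish_center",):
    r=regions_of("wrist",n);print([ (x["p"],x["bbox"]) for x in r[:2]])
    r=pinpoint("wrist",n);print(r[:1], [onz(f,q["location"],e[2]+.0078) for q in r[:1]])
```

```text
5.65 [0.48329229 0.17004038 0.13630856]
0.0258 0.032 [238.4 232. ] [391.2 372.7]
0.0258 0.028 [248.  241.7] [381.6 364.7]
-0.0102 0.03 [255.5 217.8] [374.4 329.6]
[(0.82, [242.7, 221.8, 393.1, 371.9])]
[] []
```

The dish is upright and about 2 mm +x of the TCP. Carrying it to above the mat.

```bash
python3 -m inch '0.3 -2 -5 0 0 0 0;0.3 -4.2 -10 0 0 0 0;0.3 -4.2 -15 0 0 0 0;0.3 -4.2 -20 0 0 0 0;0.3 -4.2 -25 0 0 0 0;0.3 -4.2 -29 0 0 0 0;0.3 -4.2 -31.5 0 0 0 0;0.3 -4.2 -32.5 0 0 0 0;0.3 -4.2 -32.5 -3 0 0 0;0.3 -4.2 -32.5 -6 0 0 0;0.3 -4.2 -32.5 -6 0 0 0'
python3 - <<'E'
from h import *
T=grab_frame("top");f=grab_frame("wrist");s=telemetry.get_state();print(s["t"],s["eef_pos"],s["ee_rot"],s["width"],s["force"])
cv2.imwrite("pics/c.png",cv2.resize(np.hstack([f["pixels"],cv2.resize(T["pixels"][170:350,320:480],None,fx=480/180,fy=480/180)]),(800,360))[:,:,::-1])
E
```

```text
t: 7.12
eef_pos: [0.439, -0.1548, 0.0737]
ee_rot: [-3.137, -0.0, 1.445]
force: [-0.3, 0.2, -1.4]
width: 0.061
7.225 [ 0.44142097 -0.15495717  0.07619506] [ 3.14107820e+00 -3.66167669e-04  1.44556020e+00] 0.06079974134235927 [ 0.99527405 -0.01607162 -0.95489476]
```

View pics/c.png

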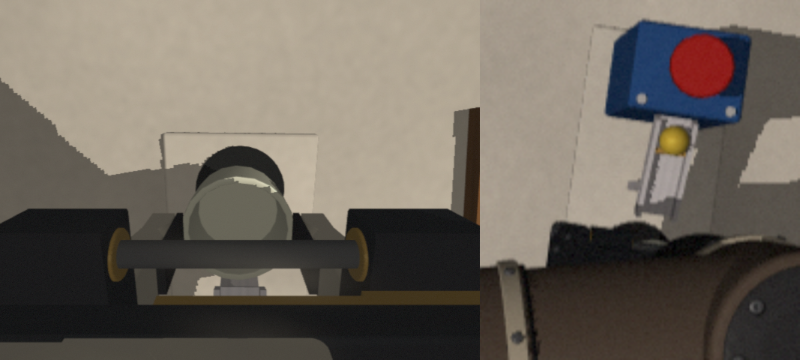

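The wrist view shows the dish and mat aligned sideways (both near column 239 of the scaled picture), with the mat's near edge at row 147. I'll check the fore-aft position from that edge.

Run:
```python
from h import *
f=grab_frame("wrist");im=f["pixels"];s=telemetry.get_state();e=s["eef_pos"];print(s["t"],e)
P=[]
for u in range(285,356,5):
    col=im[170:235,u].max(1).astype(int);k=np.where(col<60)[0]
    if len(k): P.append(onz(f,(u,170+k[0]-.5),.011)[:2])
P=np.array(P)
from scipy.optimize import least_squares
print(least_squares(lambda c:np.hypot(*(P-c).T)-.038,[.444,-.155]).x, np.ptp(P,0))
```

```text
7.275 [ 0.44195824 -0.15495773  0.07672247]
[ 0.44502653 -0.15360211] [0.01083568 0.04277715]
```

```bash
python3 -m inch '0.3 0 0 -2 0 0 0;0.3 0 0 -3.5 0 0 0;0.3 0 0 -4.5 0 0 0;0.3 0 0 -5 0 0 0;0.3 0 0 -5.3 0 0 0;0.3 0 0 -5.4 0 0 0;0.3 0 0 -5.4 0 0 0'
```

```text
t: 8.15
eef_pos: [0.4421, -0.155, 0.0229]
ee_rot: [3.139, -0.001, 1.446]
force: [0.2, -0.1, -1.6]
width: 0.0607
```

```bash
python3 -m inch '0.3 0 0 -0.1 0 0 0;0.3 0 0 -0.15 0 0 0;0.3 0 0 -0.2 0 0 0;0.3 0 0 -0.25 0 0 0;0.3 0 0 -0.25 0 0 0'
```

```text
t: 8.78
eef_pos: [0.4422, -0.1551, 0.0212]
ee_rot: [3.139, -0.001, 1.446]
force: [-3.3, 0.2, 9.3]
width: 0.061
```

Contact with the mat at the expected height. Releasing and rising.

```bash
python3 -m inch '0.6 0 0 0.1 0 0 0;1 0 0 0.1 0 0 0;1 0 0 0.1 0 0 0;1 0 0 0.1 0 0 0;1 0 0 3 0 0 0;1 0 0 7 0 0 0;1 0 0 12 0 0 0;1 0 0 18 0 0 0;1 0 0 22 0 0 0;1 0 0 22 0 0 0'
python3 - <<'E'
from h import *
T=grab_frame("top");f=grab_frame("wrist");s=telemetry.get_state();print(s["t"],s["eef_pos"],s["width"],s["force"])
cv2.imwrite("pics/d.png",cv2.resize(np.hstack([f["pixels"],cv2.resize(T["pixels"][170:350,320:480],None,fx=480/180,fy=480/180)]),(800,360))[:,:,::-1])
r=regions_of("wrist","dish_center")
if r:
    c=max(cv2.findContours(r[0]["pixels"].astype(np.uint8),0,1)[0],key=len)
    print(r[0]["bbox"],cv2.fitEllipse(np.array([onz(f,q[0],.047)[:2] for q in c],np.float32)))
r=pinpoint("wrist","dish_center");print([onz(f,x["location"],.029) for x in r[:1]])
r=pinpoint("wrist","mat_center");print([onz(f,x["location"],.011) for x in r[:1]])
r=pinpoint("wrist","plunger_top");print([(onz(f,x["location"],.198),x["p"]) for x in r[:1]])
E
```

```text
t: 10.02
eef_pos: [0.4441, -0.1552, 0.2445]
ee_rot: [3.132, -0.001, 1.446]
force: [0.2, 0.4, 0.4]
width: 0.0876
10.125 [ 0.44201752 -0.15488938  0.24093326] 0.08758887731080572 [ 0.06536382  0.23459226 -1.32758978]
[282.5, 173.3, 352.6, 239.9] ((0.4423391819000244, -0.155059814453125), (0.061252411454916, 0.06341216713190079), 78.05320739746094)
[array([ 0.44117488, -0.15807904,  0.029     ])]
[]
[]
```

View pics/d.png

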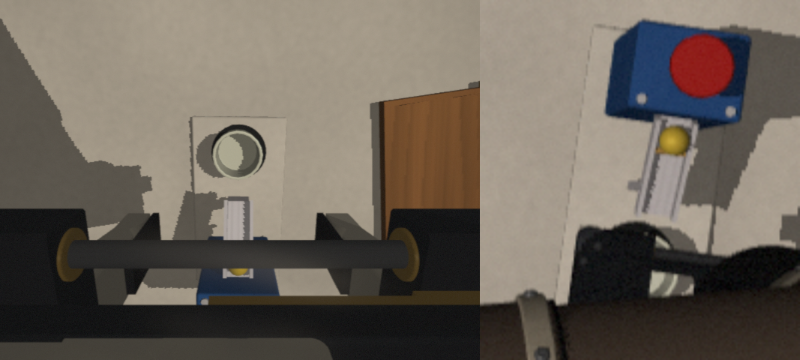

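The dish stands in the middle of the mat at wrist px (238,152) of the scaled picture, measured at (0.442, -0.155). The capsule is still waiting at top-crop (674,140). Now to above the plunger with the fingers closed.

```bash
python3 -m inch '0 5 -0.7 0.5 0 0 0;0 10 -1.4 0.5 0 0 0;0 14 -2 0.5 0 0 0;0 16.2 -2.1 0.3 0 0 0;0 16.2 -2.1 -1 0 0 0;0 16.2 -2.1 -2 0 0 0;0 16.2 -2.1 -3 0 0 0;0 16.2 -2.1 -3 0 0 0;0 16.2 -2.1 -3 0 0 0;0 16.2 -2.1 -3 0 0 0'
python3 - <<'E'
from h import *
S=grab_frame("scene");s=telemetry.get_state();print(s["t"],s["eef_pos"],s["width"],s["force"])
cv2.imwrite("pics/e.png",cv2.resize(S["pixels"][180:340,140:300],(600,600))[:,:,::-1])
E
```

```text
t: 11.58
eef_pos: [0.6038, -0.176, 0.2106]
ee_rot: [3.14, -0.0, 1.446]
force: [-0.3, 0.4, -0.5]
width: 0.0009
11.625 [ 0.603793   -0.17604715  0.21056151] 0.0005189887831025022 [-0.228413    0.19737598 -0.89722725]
```

View pics/e.png

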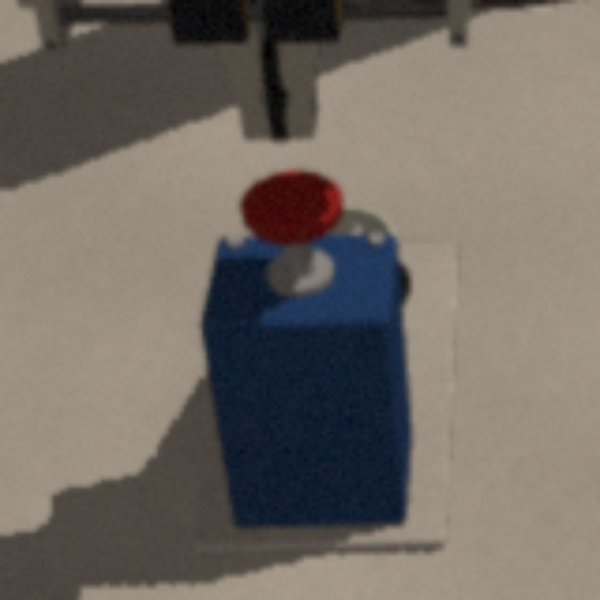

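The scene crop shows the fingertips at crop (277,138) and the cap at (292,205). I'll check both against the calibration.

Run:
```python
from h import *
S=grab_frame("scene");T=grab_frame("top")
def pr(f,X):
    p=np.array(f["R"])@X+f["t"];return np.array([f["fx"]*p[0]/p[2]+f["cx"],f["fy"]*p[1]/p[2]+f["cy"]])
e=telemetry.get_state()["eef_pos"]
o=[]
for f,n in((S,"scene"),(T,"top")):
    im=f["pixels"];hsv=cv2.cvtColor(im,cv2.COLOR_RGB2HSV)
    red=((hsv[...,0]<8)|(hsv[...,0]>172))&(hsv[...,1]>150)&(hsv[...,2]>60)
    k,l,s,c=cv2.connectedComponentsWithStats(red.astype(np.uint8));i=1+np.argmax(s[1:,4])
    print(n,"red",s[i],c[i].round(1),"tcp px",pr(f,e).round(1),"plunger exp",pr(f,np.array([.6038,-.1757,.198])).round(1))
    print("   crop tcp" , ((pr(f,e)-[140,180])*3.75).round())
    if n=="scene": print(onz(f,c[i],.192).round(4))
```

```text
scene red [205 226  26  19 363] [217.8 235. ] tcp px [217.  225.7] plunger exp [217.8 231.4]
   crop tcp [289. 172.]
[ 0.6065 -0.1764  0.192 ]Traceback (most recent call last):
  File "<stdin>", line 10, in <module>
    return _wrapfunc(a, 'argmax', axis=axis, out=out, **kwds)
    return bound(*args, **kwds)
ValueError: attempt to get argmax of an empty sequence
```

The cap position agrees in both cameras, but the visible fingertips look higher than the projected TCP. One marked close-up to settle that before pressing.

Run:
```python
from h import *
S=grab_frame("scene");W=grab_frame("wrist")
e=telemetry.get_state()["eef_pos"]
def pr(f,X):
    p=np.array(f["R"])@X+f["t"];return np.array([f["fx"]*p[0]/p[2]+f["cx"],f["fy"]*p[1]/p[2]+f["cy"]])
im=cv2.resize(S["pixels"][160:270,160:270],(500,500),interpolation=2)
for dz,c in((0,(255,255,0)),(.019,(0,255,0))):
    u=(pr(S,e+[0,0,dz])-160)*500/110;cv2.circle(im,tuple(int(v) for v in u),3,c,-1)
w=cv2.resize(W["pixels"],(300,225));
print(pr(W,e),pr(W,np.array([.6038,-.1757,.198])))
pad=np.zeros((500,300,3),np.uint8);pad[:225]=w
cv2.imwrite("pics/g.png",np.hstack([im,pad])[:,:,::-1])
```

```text
[315.74597645 284.55493783] [316.51007998 275.97169013]
```

View pics/g.png

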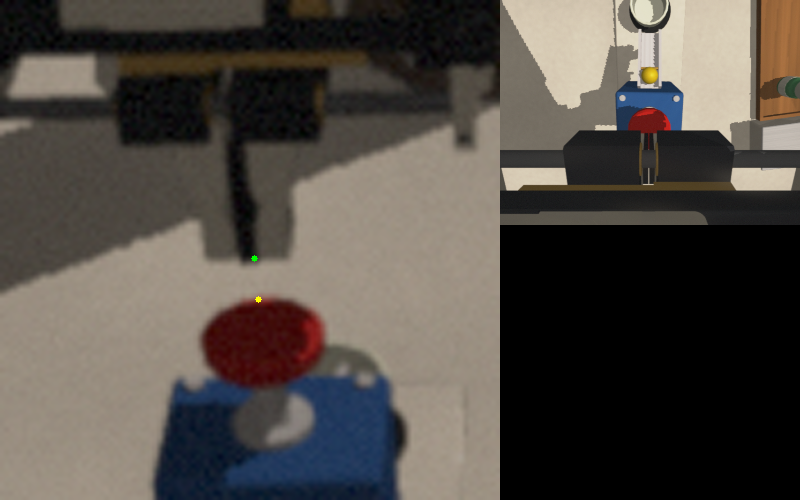

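The fingertips sit centred over the cap, but they look about 19 mm higher than the reported TCP (green mark), so I'll find contact by force. Descending slowly.

```bash
python3 -m inch '0 0 0 -0.4 0 0 0;0 0 0 -0.8 0 0 0;0 0 0 -1.1 0 0 0;0 0 0 -1.3 0 0 0;0 0 0 -1.5 0 0 0;0 0 0 -1.5 0 0 0'; python3 -m inch '0 0 0 -0.2 0 0 0;0 0 0 -0.4 0 0 0;0 0 0 -0.4 0 0 0'
```

```text
t: 12.58
eef_pos: [0.6036, -0.176, 0.195]
ee_rot: [3.141, -0.0, 1.446]
force: [1.1, 0.3, 0.7]
width: 0.0006
t: 12.95
eef_pos: [0.6034, -0.176, 0.1907]
ee_rot: [-3.142, -0.0, 1.446]
force: [0.8, 0.1, -0.4]
width: 0.0005
```

```bash
for i in 1; do python3 -m inch '0 0 0 -0.2 0 0 0;0 0 0 -0.4 0 0 0;0 0 0 -0.6 0 0 0;0 0 0 -0.6 0 0 0'; python3 -m inch '0 0 0 -0.2 0 0 0;0 0 0 -0.4 0 0 0;0 0 0 -0.4 0 0 0';  python3 -m inch '0 0 0 -0.2 0 0 0;0 0 0 -0.4 0 0 0;0 0 0 -0.4 0 0 0'; done
```

```text
t: 13.45
eef_pos: [0.6034, -0.176, 0.1844]
ee_rot: [-3.141, -0.0, 1.446]
force: [0.2, -0.3, 0.3]
width: 0.0005
t: 13.82
eef_pos: [0.6032, -0.176, 0.1802]
ee_rot: [-3.141, -0.0, 1.446]
force: [-0.1, 0.2, -0.6]
width: 0.0004
t: 14.2
eef_pos: [0.6031, -0.176, 0.176]
ee_rot: [-3.14, -0.0, 1.446]
force: [0.7, -0.8, -0.0]
width: 0.0002
```

```bash
python3 -m inch '0 0.05 0 -0.2 0 0 0;0 0.05 0 -0.2 0 0 0';python3 -m inch '0 0 0 -0.2 0 0 0;0 0 0 -0.2 0 0 0';python3 -m inch '0 0 0 -0.2 0 0 0;0 0 0 -0.2 0 0 0'
python3 - <<'E'
from h import *
S=grab_frame("scene");s=telemetry.get_state();print(s["t"],s["eef_pos"],s["force"])
im=cv2.resize(S["pixels"][160:270,160:270],(500,500),interpolation=2)
cv2.imwrite("pics/i.png",im[:,:,::-1])
E
```

```text
t: 14.45
eef_pos: [0.6037, -0.176, 0.174]
ee_rot: [-3.141, -0.0, 1.446]
force: [0.3, 0.8, 0.1]
width: 0.0004
t: 14.7
eef_pos: [0.6037, -0.176, 0.172]
ee_rot: [-3.141, -0.0, 1.446]
force: [-1.0, -0.1, 1.6]
width: 0.0003
t: 14.95
eef_pos: [0.6037, -0.176, 0.1699]
ee_rot: [-3.141, -0.0, 1.446]
force: [-0.6, 0.2, 1.4]
width: 0.0004
15.0 [ 0.60374368 -0.17606629  0.16996425] [-0.51428871 -0.36122709  1.77874432]
```

View pics/i.png

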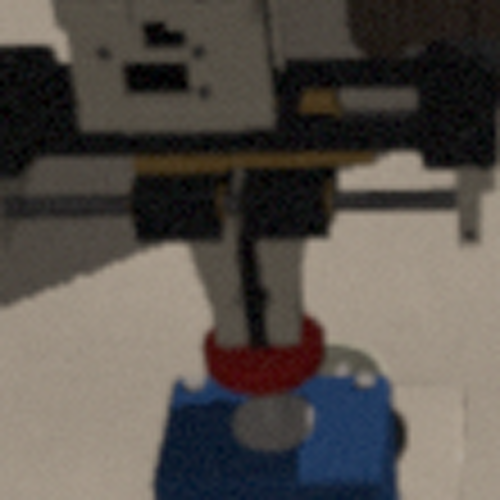

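The fingertips are centred on the cap and it has started to move (force about 2 N). Continuing in small steps and watching for the first stop.

```bash
for i in 1 2 ; do python3 -m inch '0 0 0 -0.15 0 0 0;0 0 0 -0.15 0 0 0'|grep -E "eef_pos|force";done; python3 -m inch '0 0 0 -0.15 0 0 0;0 0 0 -0.15 0 0 0'|grep -E "eef_pos|force"
```

```text
eef_pos: [0.6038, -0.176, 0.1683]
force: [-0.4, 0.5, 2.0]
eef_pos: [0.6038, -0.176, 0.1667]
force: [-1.3, 0.7, 2.0]
eef_pos: [0.6037, -0.176, 0.1651]
force: [-1.8, 0.9, 2.4]
```

```bash
python3 -m inch '0 0 0 -0.15 0 0 0;0 0 0 -0.15 0 0 0'|grep -E "eef_pos|force"; python3 -m inch '0 0 0 -0.15 0 0 0;0 0 0 -0.15 0 0 0'|grep -E "eef_pos|force"; python3 -m inch '0 0 0 -0.15 0 0 0;0 0 0 -0.15 0 0 0'|grep -E "eef_pos|force"
```

```text
eef_pos: [0.6037, -0.1761, 0.1635]
force: [-1.3, 0.0, 2.4]
eef_pos: [0.6037, -0.1761, 0.1619]
force: [-0.6, 0.6, 2.6]
eef_pos: [0.6037, -0.176, 0.1603]
force: [-1.5, 1.0, 1.9]
```

```bash
python3 -m inch '0 0 0 -0.15 0 0 0;0 0 0 -0.15 0 0 0'|grep -E "eef_pos|force"; python3 -m inch '0 0 0 -0.15 0 0 0;0 0 0 -0.15 0 0 0'|grep -E "eef_pos|force"; python3 -m inch '0 0 0 -0.15 0 0 0;0 0 0 -0.15 0 0 0'|grep -E "eef_pos|force"
```

```text
eef_pos: [0.6037, -0.1761, 0.1587]
force: [-0.4, 0.1, 3.6]
eef_pos: [0.6038, -0.1761, 0.1575]
force: [-1.8, 0.7, 5.4]
eef_pos: [0.6038, -0.1761, 0.1566]
force: [-2.6, 1.1, 7.7]
```

First stop reached at TCP z ≈ 0.157 (7.7 N). Continuing in 1 mm steps.

```bash
python3 -m inch '0 0 0 -0.15 0 0 0;0 0 0 -0.15 0 0 0'|grep -E "eef_pos|force"; python3 -m inch '0 0 0 -0.15 0 0 0;0 0 0 -0.15 0 0 0'|grep -E "eef_pos|force"; python3 -m inch '0 0 0 -0.15 0 0 0;0 0 0 -0.15 0 0 0'|grep -E "eef_pos|force"
```

```text
eef_pos: [0.6039, -0.1761, 0.156]
force: [-3.9, 1.4, 9.2]
eef_pos: [0.6039, -0.1761, 0.1554]
force: [-2.9, 2.1, 9.6]
eef_pos: [0.6039, -0.1762, 0.155]
force: [-3.6, 3.5, 9.8]
```

```bash
python3 -m inch '0 0 0 -0.15 0 0 0;0 0 0 -0.3 0 0 0;0 0 0 -0.3 0 0 0'|grep -E "eef_pos|force"; python3 -m inch '0 0 0 -0.15 0 0 0;0 0 0 -0.3 0 0 0;0 0 0 -0.3 0 0 0'|grep -E "eef_pos|force"
```

```text
eef_pos: [0.604, -0.1762, 0.1532]
force: [-4.4, 2.6, 12.0]
eef_pos: [0.604, -0.1762, 0.1517]
force: [-4.5, 3.2, 12.3]
```

```bash
python3 -m inch '0 0 0 -0.15 0 0 0;0 0 0 -0.28 0 0 0;0 0 0 -0.28 0 0 0'|grep -E "eef_pos|force"
python3 - <<'E'
from h import *
f=grab_frame("wrist");r=pinpoint("wrist","capsule_center");print(r[:1]);s=telemetry.get_state();print(s["eef_pos"],s["force"])
E
```

```text
eef_pos: [0.6041, -0.1762, 0.1506]
force: [-5.0, 4.1, 14.4]
[{'location': [321.2, 148.6], 'p': 0.98}]
[ 0.60410045 -0.17625431  0.15071986] [-5.89094921  3.86549046 14.71748356]
```

```bash
python3 -m inch '0 0 0 -0.15 0 0 0;0 0 0 -0.24 0 0 0;0 0 0 -0.24 0 0 0'|grep -E "eef_pos|force"
python3 - <<'E'
from h import *
f=grab_frame("wrist");r=pinpoint("wrist","capsule_center");print(r[:1]);s=telemetry.get_state();print(s["eef_pos"],s["force"])
E
```

```text
eef_pos: [0.6041, -0.1763, 0.1501]
force: [-5.5, 4.1, 14.3]
[{'location': [321.1, 146.7], 'p': 0.7}]
[ 0.60410979 -0.17623737  0.15017485] [-6.34524021  3.84029211 15.18765364]
```

```bash
python3 -m inch '0 -0.05 0.03 -0.15 0 0 0;0 -0.05 0.03 -0.29 0 0 0;0 -0.05 0.03 -0.29 0 0 0'|grep -E "eef_pos|force"
python3 - <<'E'
from h import *
f=grab_frame("wrist");r=pinpoint("wrist","capsule_center");print(r[:1]);s=telemetry.get_state();print(s["eef_pos"],s["force"])
E
```

```text
eef_pos: [0.6041, -0.1762, 0.1494]
force: [-4.9, 2.9, 15.1]
[]
[ 0.60413755 -0.1762082   0.14950176] [-4.6770402   3.39912976 15.60628674]
```

The capsule is no longer seen in the chute. I'll hold briefly and look for it.

Run:
```python
from h import *
import time
for i in range(4): f=grab_frame("wrist")
hsv=cv2.cvtColor(f["pixels"],cv2.COLOR_RGB2HSV)
y=((hsv[...,0]>20)&(hsv[...,0]<32)&(hsv[...,1]>150)&(hsv[...,2]>120)).astype(np.uint8)
k,l,s,c=cv2.connectedComponentsWithStats(y);print([(a.tolist(),b.round().tolist()) for a,b in zip(s,c) if 8<a[4]<5000])
r=pinpoint("wrist","capsule_center");print(r[:1])
r=regions_of("wrist","dish_center");print([x["bbox"] for x in r[:1]])
s=telemetry.get_state();print(s["t"],s["eef_pos"],s["force"]);save(f,"k.png")
```

```text
[]
[]
[[273.2, 0.0, 367.1, 40.8]]
20.475 [ 0.60408761 -0.17621239  0.14948899] [-4.42967085  3.44868081 15.48798213]
```

View pics/k.png

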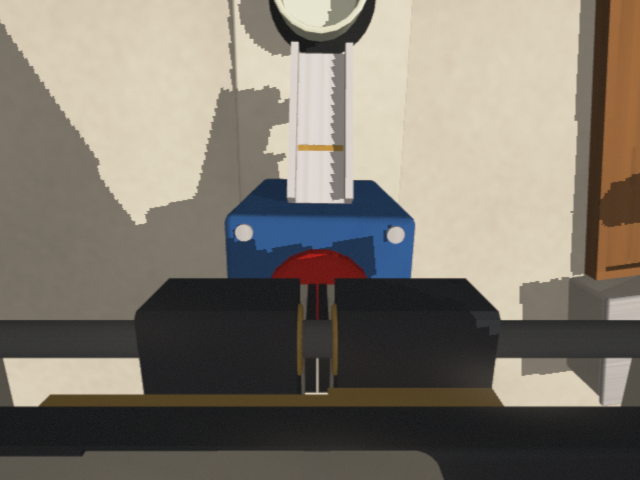

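The chute is empty (gate line at px (320,148), no capsule above it), so the capsule has been let go. Lifting off and backing away sideways for a clear check.

```bash
python3 -m inch '0 0 0 1 0 0 0;0 0 0 2.5 0 0 0;0 0 0 5 0 0 0;0 0 0 9 0 0 0;0 0 0 13 0 0 0;0 0 5 14 0 0 0;0 0 10 14 0 0 0;0 0 15 14 0 0 0;0 0 20 14 0 0 0;0 0 24 14 0 0 0;0 0 24 14 0 0 0;0 0 24 14 0 0 0'
python3 - <<'E'
from h import *
T=grab_frame("top");im=T["pixels"];S=grab_frame("scene")
for n,z in(("dish_center",.047),("plunger_top",.198)):
  r=regions_of("top",n)
  if r:
    c=max(cv2.findContours(r[0]["pixels"].astype(np.uint8),0,1)[0],key=len);u,rad=cv2.minEnclosingCircle(c);print(n,u,rad,onz(T,u,z).round(4))
r=pinpoint("top","capsule_center");print([(x["p"],x["location"],onz(T,x["location"],.027).round(4)) for x in r[:1]])
hsv=cv2.cvtColor(S["pixels"],cv2.COLOR_RGB2HSV)
red=((hsv[...,0]<8)|(hsv[...,0]>172))&(hsv[...,1]>150)&(hsv[...,2]>60)
k,l,s,c=cv2.connectedComponentsWithStats(red.astype(np.uint8));i=1+np.argmax(s[1:,4]);print("scene red",s[i],c[i])
cv2.imwrite("pics/m.png",np.hstack([cv2.resize(im[170:350,360:480],(400,600)),cv2.resize(S["pixels"][180:330,180:280],(400,600))])[:,:,::-1])
s=telemetry.get_state();print(s["t"],s["eef_pos"],s["force"])
for n in["chestpiece","paperweight","pill_bottle"]:
    r=pinpoint("scene",n);print(n,[np.round(x["location"],1).tolist() for x in r[:1]])
E
```

```text
t: 21.98
eef_pos: [0.604, 0.0638, 0.2893]
ee_rot: [3.135, 0.003, 1.45]
force: [-0.1, 0.3, 0.1]
width: 0.0006
dish_center (399.9120178222656, 303.7296142578125) 19.144102096557617 [ 0.4431 -0.155   0.047 ]
plunger_top (430.3035583496094, 202.3482208251953) 16.371334075927734 [ 0.6041 -0.1753  0.198 ]
[(0.57, [403.7, 310.9], array([ 0.4291, -0.1649,  0.027 ]))]
scene red [205 226  25  19 312] [217.11858974 235.1025641 ]
22.225 [0.60414795 0.0628779  0.28956366] [ 0.63287013 -0.23352885 -0.11969807]
chestpiece [[430.9, 286.9]]
paperweight [[395.9, 294.4]]
pill_bottle [[361.9, 295.3]]
```

View pics/m.png

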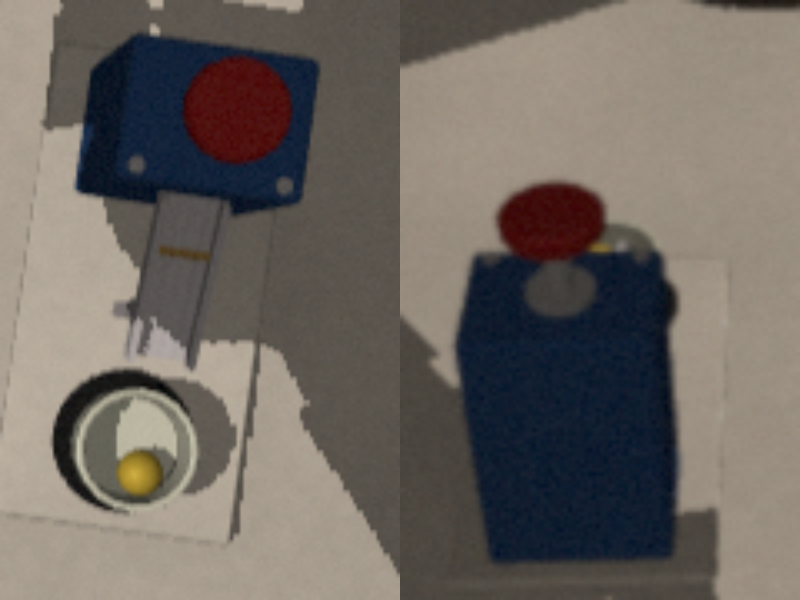

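The capsule lies in the dish at crop (140,472). The dish stands on the mat at (0.443, -0.155), and the plunger is back at its starting pixel rows. I'll let things settle for a second and hand in.

```bash
python3 -m inch '0 0 0 0 0 0 0;0 0 0 0 0 0 0;0 0 0 0 0 0 0;0 0 0 0 0 0 0;0 0 0 0 0 0 0;0 0 0 0 0 0 0;0 0 0 0 0 0 0;0 0 0 0 0 0 0'; python3 -c "
from h import *
f=grab_frame('top');print([x['location'] for x in pinpoint('top','capsule_center')[:1]])
print(arm.job_done())"
```

```text
t: 23.38
eef_pos: [0.6041, 0.0632, 0.2896]
ee_rot: [3.134, 0.003, 1.449]
force: [0.8, -0.5, 0.1]
width: 0.0002
[[401.6, 312.7]]
the job is handed in; nothing more can be done
None
```

I put the dish on the mat, released it, pressed the plunger until the capsule rolled into the dish, then lifted clear and handed in at about 23 s. No verdict was reported.

**Last checks:**
- **Dish:** it stands upright at (0.443, -0.155), about 1–2 mm from the measured mat centre.
- **Capsule:** it lies in the dish and the chute is empty. Its detected pixel moved about 2–3 px in the last second, which is within detector noise, so I did not prove it was fully at rest.
- **Plunger:** it is back up, covering the same image rows as before the press.
- **Tray items:** I didn't go near them while holding or pressing anything. Their detected pixels are within about 3 px of the start, which I also put down to detector noise.

**What disagreed or fell short:**
- **Fingertip height:** with the gripper shut, the fingertips sat about 20 mm above the reported TCP, both in the scene camera and by contact. I found the plunger by force instead of by the given height.
- **Second stop:** I stopped pressing once the capsule was let go, at about 15.5 N straight down and about 16.5 N including side load. I did not confirm contact with the solid second stop; the 25 N limit was not approached in any reading.

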